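Seat a sample carton in the coding slide and hold it at the print notch

ROBOT

A 6-joint arm with a two-finger parallel gripper is mounted at the origin on a cart in front of the work surface, level with it; the furniture and walls round the work are solid. World frame = base frame: x ahead of the robot, y to its left, z up, the work surface at z = 0. Lengths are in m, angles in rad, forces in N, time in s.
With the tool pointing down it reaches from about 0.375 to 0.975 m from the base axis. Payload 3.8 kg.
Tool frame: the origin (TCP) lies midway between the tips of the shut fingers; the grasp point (between the pads) lies 19 mm behind it; z points along the fingers, y is the direction in which the jaws open and shut (so a half turn about z gives the same grasp; the last joint's range is limited). The gripper opens to 85 mm and grips with 20 to 120 N. Pads are 22 mm wide; open, the fingers measure 114 mm over their backs; the gripper's body (76 mm by 85 mm) begins 54 mm behind the grasp point. The pads swing forward as they close: fully open they stand 13 mm farther back than shut.
Start: joints at [-0.037, 0.264, 1.604, -0, 1.274, -0.037], TCP at [0.675, -0, 0.231] pointing down, gripper open.
Joint ranges: [-2.63, 2.63], [-0.94, 2.18], [0.31, 2.57], [-1.31, 4.45], [0, 2.66], [-2.55, 2.55]. Speed limits (rad/s): [2.57, 2.57, 3.14, 3.14, 3.14, 3.14].

INTERFACE

Orientations are given as a rotation vector (axis times angle).
In Python, from workcell import bot gives the robot as it stands.
- The arm moves only by the shell command python3 -m inch 'ROWS' [FORCE]. ROWS is JSON, a list of rows, each an object of numbers: "dx", "dy", "dz": the shift along the tool's x, y, z in m; "ax", "ay", "az": the turn, a rotation vector about the tool's x, y, z in degrees; "fingers": the opening, from -1 (shut) to 1 (fully open). A call has 1 to 20 rows; each row is the pose to reach, as a shift and turn from the pose measured when the call began, along the tool's axes at that moment; what a row does not reach only later rows make up. A row lasts 1/8 s, in which the tool goes at most 62.5 mm and 10.7 degrees, less where a joint would pass 70% of its speed; a pose out of reach is approached as far as the arm can. A call with a gripper value outside its range is refused whole. The fingers move at their own pace and stop on an object; FORCE is the grip in N (left out, the last holds). Time passes only in rows, so rows that repeat a pose let the fingers close. It gives the time, the measured TCP pose, the force and the opening at its end, in the units of the state.
- bot.read_state(): the state, without advancing time (a new reading comes with each control period).
- bot.read_camera(name): name is "scene" or "side" or "wrist"; returns (picture, depth): 420x560x3 uint8, blue, green, red; 420x560 float32, m along the optical axis (not along the pixel's ray), 0 where there is no reading.
- bot.get_calibration(name): a dict with "intrinsics" (3x3 intrinsics, pixels), "view" (4x4, takes a point from world to camera coordinates). Camera axes: x right, y down, z forward; pixel columns grow to the right and rows downward; lengths in m; the calibration is good to about 2 mm. A picture is of the moment at which its call begins: read the wrist's pose just before it. get_calibration takes no time and is no camera call; for the wrist camera it gives the pose at the moment of the call.
- bot.finish_job(): hands the job in, once; it reports no verdict.
Trained networks look in the newest picture that a camera, given by its name, has taken for a name from the list of things; names that differ only in an ending like _2 or _b are one class to them, and where a whole thing is asked for, a point or a joint stands for the part that bears it (a point fixed in the world has none). Each returns a list of dicts, best first, with "p" (0 to 1); they miss things now and then, are a little off and sometimes report something else, mostly with a low value. They report only what shows in the picture. A call takes as long as a camera call.
- bot.masks_of(camera, thing): "region" (420x560 bool, what is visible of it) and "box" ([left, top, right, bottom] in pixels, round what is visible of it).
The state is a dict: "time": time; "q": joint angles; "joint_vel": joint speeds; "joint_torque": joint torques, N m; "tool_pos": TCP position; "tcp_rot": TCP orientation; "wrist_force": force on the tool from outside, world axes, zero at the start; "torque": the same for the moment, N m; "width": opening from 0.0 (shut) to 1.0 (fully open).
Only numpy, scipy, OpenCV 4.12 (cv2) and the standard library are available. Lean on these libraries where they do the work, as an engineer would, in place of code of your own. Each camera call takes 0.05 s, during which the arm holds its last target. There are 200 camera calls.

TASK

Get the sample carton ready for its date code: set it upright, fully down into the close-fitting nest on the hand slide of the coding stand while the slide is at its loading end, and let go of it. Then grip the slide's black knob and draw the slide towards the print head until its spring ball clicks into the notch of the index block, without running on through the notch, and finish with the knob still gripped and the slide held still in that notch, as the head prints only while it is held there. Leave the other things on the bench where they are.

Things in the scene. Friction and masses are not known exactly. Their poses are not given: they have to be found in the camera images.
- sample_box: the loose kraft-brown sample carton, rigid, 69 x 133 x 57 mm (its x, y, z), about 0.18 kg. Origin at the centre of its underside; y along its length. It starts flat on the bench left of the coding stand, its length pointing roughly away from the robot; take it from above across the 69 mm. Which end is which does not matter.
- coder_stand: fixed coding stand: grey base plate 10 mm thick with two steel shafts along y that carry the slide, and a print head on a post at the back right. Origin on the bench, midway between the shafts; x points away from the robot across the shafts, y left along them. The plate reaches x -135 to +97, y -182 to +167 mm.
- print_head (a point): centre of the print head's underside, 117 mm above the bench, over the slide's path; fixed to the stand, axes parallel to its. The head reaches 36 mm either way in x and 24 mm in y, and 84 mm up. Its post and clamp stand behind it, from 66 to 108 mm in +x, up to 208 mm above the bench.
- print_slide (a joint): travel of the slide in m: 0 at the loading end (left), growing as it moves along the stand's -y towards and under the print head; hard stops at 0 and 0.215. It starts between 0 and 0.02. It runs with about 1 N of friction, moving mass about 0.8 kg, and stays where it is left.
- nest (a point): centre of the nest floor on the slide, 42 mm above the bench, axes as the stand's. The nest is a pocket open at the top, 137 mm (x) by 73.5 mm (y), 2 mm of play round a carton whose length lies along x; white walls 20 mm above the floor, flared lips to 26 mm, 54 mm wide finger gaps in the middle of the long sides. A seated carton's origin is at this point.
- knob_top (a point): centre of the top of the slide's black knob, an upright round grip 26 mm in diameter; its top is 103 mm and its foot 50 mm above the bench. It stands at the front of the slide, 115 mm nearer the robot (stand's -x) than the nest centre, and moves with the slide. Grip it from above, fingers either way round.
- slide_knob: the same knob as a body; it turns freely on its upright stem, which is fixed to the slide. Origin on its axis, 42 mm above the bench.
- ball_axis (a point): point on the slide on the axis of its spring ball (12 mm, pointing down under the knob), 24 mm above the bench; moves with the slide. With the ball seated in the notch it coincides with index_notch.
- index_notch (a point): centre of the 10 mm wide notch in the top of the steel index block, 24 mm above the bench, axes as the stand's. The block, 48 mm long, is clamped on the bar at the stand's front edge, 115 mm in front of the stand's origin, at stand y -75 to -45 mm, different each time: the notch is at a slide travel of 0.145 to 0.175.
- index_block: the index block (fixed); origin 14 mm under the notch. From the loading end the ball meets a ramp about 23 mm before the notch centre (about 3 N more drag), a flat from 11 to 5 mm before it, then drops nearly 3 mm into the notch, pulling the slide in over the last 5 mm with up to 6 N. Pushing on out takes 7 to 8 N; beyond 5 mm either way it is out.
- wipe_bottle: bystander: round bottle with a blue cap, 50 mm in diameter, 96 mm tall, behind and left of the stand; origin at the centre of its underside. Leave it alone.
- tape_masking: bystander: flat roll of masking tape, 100 mm in diameter, 24 mm high, in front and right of the stand; origin at the centre of its underside. Leave it alone.
- tape_gun: bystander: tape gun, 70 x 262 x 92 mm, right of the stand; origin at the centre of its underside. Leave it alone.

How it is judged:
On the way:
1. the carton is let go, fully down and level in the nest, with the slide still at least 60 mm short of the notch (z of sample_box in the frame of nest between -0.004 and 0.004 m and x of sample_box in the frame of nest between -0.006 and 0.006 m and y of sample_box in the frame of nest between -0.006 and 0.006 m and angle between sample_box's own z axis and vertical below 0.06 rad and angle between the y axis of sample_box and the x axis of nest, either way round below 0.08 rad and contact force between the fingers and sample_box below 0.3 N and y of ball_axis in the frame of index_notch above 0.06 m), for 0.2 s.
At the end, for the whole second after the job is handed in: the slide rests within 2.5 mm of the notch centre, the fingers grip the knob with more than 5 N, and the carton is still down in the nest: underside within 4 mm of the floor, centre within 6 mm each way, level within 0.06 rad, lined up within 0.08 rad (z of sample_box in the frame of nest between -0.004 and 0.004 m and x of sample_box in the frame of nest between -0.006 and 0.006 m and y of sample_box in the frame of nest between -0.006 and 0.006 m and angle between sample_box's own z axis and vertical below 0.06 rad and angle between the y axis of sample_box and the x axis of nest, either way round below 0.08 rad and y of ball_axis in the frame of index_notch between -0.0025 and 0.0025 m and velocity of joint print_slide between -0.01 and 0.01 m/s and contact force between the fingers and slide_knob above 5 N); the arm keeps its last pose, push and grip.
It fails at once if the slide was run through the notch: more than 8 mm past its centre (y of ball_axis in the frame of index_notch below -0.008 m).
It fails at once if the wipe bottle was moved by more than 3 cm (distance of wipe_bottle from where it was at the start of the episode above 0.03 m).
It fails at once if the loose roll of masking tape was moved by more than 3 cm (distance of tape_masking from where it was at the start of the episode above 0.03 m).
It fails at once if the tape gun was moved by more than 3 cm (distance of tape_gun from where it was at the start of the episode above 0.03 m).
It also fails if it takes over 58 s, if anything falls off the work surface, if the arm or the gripper's body presses on something with over 40 N, if the wrist force passes 120 N, or if a joint passes its speed limit or range.

## Working session

There is one attempt and no reset: what is moved stays moved. The work goes in short steps, Python scripts to look and compute and a shell command to move; the robot and the scene stay as the last step left them, time stands still between calls to the robot, and variables do not carry over. Pictures are saved under pics/ and viewed, about 8 in all and at most 12, crops included, and the job is handed in when it is done.

```bash
ls; mkdir -p pics
cat > h.py <<'E'
import numpy as np, cv2
from workcell import bot
def cloud(cam,d):
    c=bot.get_calibration(cam);K=np.array(c["intrinsics"]);V=np.array(c["view"])
    v,u=np.mgrid[:d.shape[0],:d.shape[1]]
    P=np.stack([(u-K[0,2])/K[0,0]*d,(v-K[1,2])/K[1,1]*d,d],-1)
    return (P-V[:3,3])@V[:3,:3]
def pts(cam,thing,W,d):
    out=[]
    for m in bot.masks_of(cam,thing)[:2]:
        r=cv2.erode(m["region"].astype(np.uint8),np.ones((3,3)))>0
        out.append((m["p"],m["box"],W[r&(d>0)]))
    return out
E
python3 - <<'E'
from h import *
print(bot.read_state())
for cam in("scene","side"):
    im,d=bot.read_camera(cam);cv2.imwrite(f"pics/{cam}0.png",im);W=cloud(cam,d)
    np.save(f"{cam}0.npy",W)
    print(cam,np.array(bot.get_calibration(cam)["view"]).round(3).tolist())
    for t in["sample_box","coder_stand","slide_knob","index_block","wipe_bottle","tape_masking","tape_gun","nest"]:
        for p,b,q in pts(cam,t,W,d)[:2]:
            if len(q): print(t,round(p,2),np.round(b),len(q),q.min(0).round(3),q.max(0).round(3),np.median(q,0).round(3))
E
```

```text
pics
{'time': 0.0, 'q': array([-3.69025118e-02,  2.64764975e-01,  1.60536410e+00, -1.64570305e-05,
        1.27371172e+00, -3.68922155e-02]), 'joint_vel': array([ 3.31424204e-03,  7.08794598e-04, -2.83875438e-05, -5.02499384e-04,
        1.37541637e-04,  1.66506611e-03]), 'joint_torque': array([ 6.10465631e-04, -5.15121067e+01, -3.67308676e+01, -4.07824507e-05,
        1.31324201e-02,  1.46811578e-05]), 'tool_pos': array([6.74269660e-01, 1.79436823e-05, 2.29959414e-01]), 'tcp_rot': array([-2.22028967, -2.22027755,  0.00242009]), 'wrist_force': array([0.29930294, 0.20803257, 0.94925946]), 'torque': array([0.00861507, 0.00656296, 0.00858748]), 'width': 0.9963050876278987}
scene [[0.514, -0.858, 0.005, -0.354], [-0.335, -0.206, -0.92, 0.283], [0.79, 0.471, -0.393, 0.668], [0.0, 0.0, 0.0, 1.0]]
sample_box 0.62 [119. 199. 174. 232.] 1303 [0.406 0.232 0.005] [0.499 0.363 0.063] [0.44  0.287 0.044]
coder_stand 0.66 [211. 148. 368. 276.] 7738 [ 0.477 -0.232  0.003] [0.754 0.13  0.209] [ 0.616 -0.1    0.02 ]
slide_knob 0.69 [234. 203. 243. 224.] 137 [0.514 0.042 0.053] [0.53  0.06  0.104] [0.
[... 918 characters left out ...]
80.] 5287 [ 0.486 -0.295 -0.002] [0.757 0.143 0.212] [0.632 0.004 0.029]
slide_knob 0.46 [292. 233. 303. 254.] 102 [0.518 0.057 0.054] [0.536 0.076 0.107] [0.527 0.069 0.084]
wipe_bottle 0.9 [182. 254. 204. 291.] 359 [0.755 0.209 0.007] [0.796 0.245 0.099] [0.769 0.232 0.068]
wipe_bottle 0.31 [290. 232. 303. 255.] 96 [0.518 0.057 0.058] [0.536 0.076 0.107] [0.526 0.069 0.085]
tape_masking 0.75 [338. 198. 369. 217.] 305 [ 0.346 -0.374 -0.002] [ 0.434 -0.272  0.028] [ 0.387 -0.304  0.016]
tape_gun 0.71 [282. 169. 344. 199.] 671 [ 0.433 -0.517  0.006] [ 0.668 -0.376  0.094] [ 0.554 -0.417  0.051]
nest 0.76 [228. 229. 300. 264.] 1292 [ 0.512 -0.05   0.006] [0.719 0.098 0.107] [0.627 0.056 0.044]
```

Run:
```python
from h import *
S=[]
for cam in("scene","side"):
    W=np.load(f"{cam}0.npy"); 
    m=(W[...,2]>.05)&(W[...,2]<.068)&(W[...,0]>.36)&(W[...,0]<.56)&(W[...,1]>.2)&(W[...,1]<.42)
    q=W[m]; print(cam,len(q),cv2.minAreaRect((q[:,:2]*1000).astype(np.float32)),np.median(q[:,2]))
    m=(W[...,2]>.058)&(W[...,2]<.073)&(W[...,0]>.5)&(W[...,0]<.8)&(W[...,1]>-.05)&(W[...,1]<.16)
    m=m&(W[...,0]>.55)
    q=W[m]; print('nest',cam,len(q),cv2.minAreaRect((q[:,:2]*1000).astype(np.float32)))
    k=W[(W[...,2]>.08)&(W[...,2]<.112)&(abs(W[...,0]-.525)<.03)&(abs(W[...,1]-.06)<.04)]
    print('knob',len(k),k.min(0),k.max(0),k.mean(0))
a=cv2.imread("pics/scene0.png")[130:350,80:500];b=cv2.imread("pics/side0.png")[160:360,150:400]
a=cv2.resize(a,None,fx=1.6,fy=1.6);b=cv2.resize(b,None,fx=1.2,fy=1.2)
c=np.zeros((600,800,3),np.uint8);c[:a.shape[0],:a.shape[1]]=a;c[360:600,:300]=b
cv2.imwrite("pics/v1.png",c)
```

```text
scene 676 ((459.8426208496094, 305.0008850097656), (72.10018157958984, 133.50047302246094), 21.17041778564453) 0.059805461087881526
nest scene 310 ((642.9967041015625, 41.057945251464844), (88.78648376464844, 154.5819549560547), 83.50492095947266)
knob 104 [0.51535665 0.04181066 0.08026113] [0.53769427 0.06564729 0.1040531 ] [0.52330997 0.05128562 0.09382296]
side 1150 ((461.332763671875, 310.1962890625), (67.1733169555664, 136.1971435546875), 22.228120803833008) 0.05979593265179081
nest side 272 ((642.9572143554688, 44.78676223754883), (97.7693099975586, 150.2572021484375), 82.97350311279297)
knob 87 [0.51612908 0.05166624 0.08006406] [0.54022272 0.07397118 0.10686697] [0.52767748 0.06606714 0.09393347]
```

View pics/v1.png

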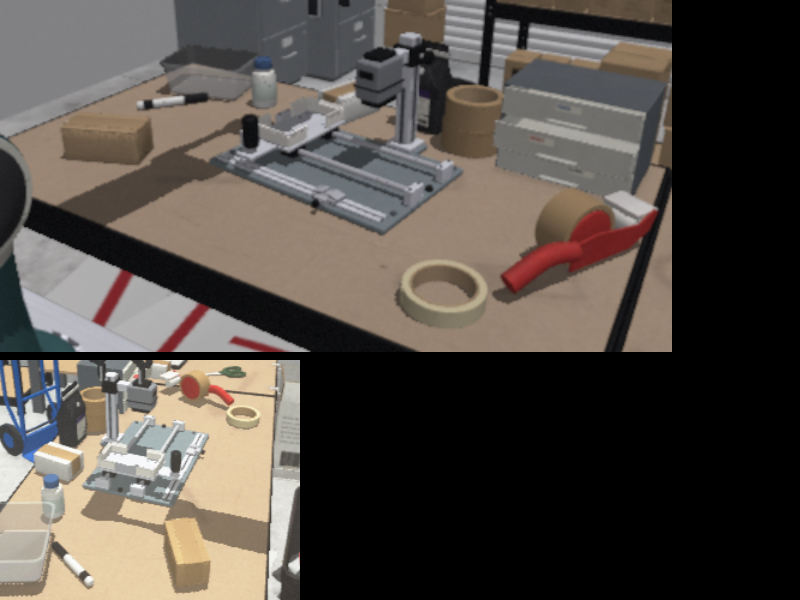

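```bash
python3 - <<'E'
from h import *
im,d=bot.read_camera("wrist");W=cloud("wrist",d);np.save("w0.npy",W);cv2.imwrite("pics/w0.png",im)
print(np.linalg.inv(np.array(bot.get_calibration("wrist")["view"])).round(3).tolist())
for t in["nest","slide_knob","index_block","index_notch","print_slide"]:
    for p,b,q in pts("wrist",t,W,d)[:2]:
        if len(q): print(t,round(p,2),np.round(b),len(q),q.min(0).round(3),q.max(0).round(3),np.median(q,0).round(3))
E
python3 -m inch '[{"dx":0.308,"dy":-0.214,"dz":-0.02,"az":-21.7},{"dx":0.308,"dy":-0.214,"dz":-0.02,"az":-21.7},{"dx":0.308,"dy":-0.214,"dz":-0.02,"az":-21.7},{"dx":0.308,"dy":-0.214,"dz":-0.02,"az":-21.7},{"dx":0.308,"dy":-0.214,"dz":-0.02,"az":-21.7},{"dx":0.308,"dy":-0.214,"dz":-0.02,"az":-21.7},{"dx":0.308,"dy":-0.214,"dz":-0.02,"az":-21.7},{"dx":0.308,"dy":-0.214,"dz":-0.02,"az":-21.7}]'
```

```text
[[1.0, 0.001, 0.001, 0.676], [0.001, -0.952, -0.306, 0.079], [0.001, 0.306, -0.952, 0.373], [0.0, 0.0, 0.0, 1.0]]
nest 0.93 [ 59.  73. 338. 203.] 21661 [ 0.512 -0.007  0.038] [0.722 0.093 0.104] [0.626 0.049 0.041]
slide_knob 0.56 [ 60. 108. 122. 146.] 1581 [0.519 0.045 0.055] [0.542 0.069 0.104] [0.537 0.058 0.098]
index_block 0.71 [ 59.  25. 409. 417.] 80378 [ 0.485 -0.243 -0.002] [0.764 0.137 0.309] [ 0.639 -0.026  0.03 ]
index_block 0.68 [ 93. 247. 137. 295.] 1246 [ 0.476 -0.121 -0.003] [ 0.526 -0.073  0.026] [ 0.509 -0.095  0.02 ]
index_notch 0.73 [ 62. 109. 120. 147.] 1568 [0.519 0.045 0.056] [0.542 0.069 0.104] [0.537 0.058 0.098]
index_notch 0.66 [ 91. 250. 138. 290.] 1073 [ 0.478 -0.12   0.014] [ 0.524 -0.074  0.026] [ 0.51  -0.095  0.02 ]
print_slide 0.92 [ 63.  77. 336. 203.] 21475 [ 0.512 -0.007  0.038] [0.721 0.093 0.104] [0.626 0.049 0.041]invalid input at $[0]: expected keys dx, dy, dz, ax, ay, az, fingers
```

View pics/w0.png

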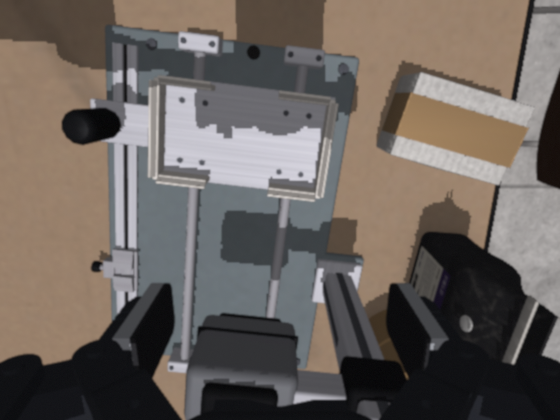

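```bash
python3 - <<'E'
from h import *
W=np.load("w0.npy")
def sel(x,y,z): return W[(W[...,0]>x[0])&(W[...,0]<x[1])&(W[...,1]>y[0])&(W[...,1]<y[1])&(W[...,2]>z[0])&(W[...,2]<z[1])]
R=lambda q:cv2.minAreaRect((q[:,:2]*1000).astype(np.float32))
q=sel((.55,.74),(-.02,.11),(.064,.072));print('lip top',len(q),R(q))
q=sel((.55,.74),(-.02,.11),(.058,.072));print('walls',len(q),R(q))
q=sel((.55,.74),(-.02,.11),(.036,.046));print('floor',len(q),R(q),np.median(q[:,2]))
k=sel((.5,.56),(.02,.09),(.099,.108));print('knob top',len(k),k.mean(0),R(k))
b=sel((.47,.53),(-.13,-.065),(.016,.03));print('block',len(b),b.min(0),b.max(0),R(b),np.median(b,0))
E
python3 -m inch '[{"dx":0.308,"dy":-0.214,"dz":-0.02,"ax":0,"ay":0,"az":-21.7,"fingers":1},{"dx":0.308,"dy":-0.214,"dz":-0.02,"ax":0,"ay":0,"az":-21.7,"fingers":1},{"dx":0.308,"dy":-0.214,"dz":-0.02,"ax":0,"ay":0,"az":-21.7,"fingers":1},{"dx":0.308,"dy":-0.214,"dz":-0.02,"ax":0,"ay":0,"az":-21.7,"fingers":1},{"dx":0.308,"dy":-0.214,"dz":-0.02,"ax":0,"ay":0,"az":-21.7,"fingers":1},{"dx":0.308,"dy":-0.214,"dz":-0.02,"ax":0,"ay":0,"az":-21.7,"fingers":1},{"dx":0.308,"dy":-0.214,"dz":-0.02,"ax":0,"ay":0,"az":-21.7,"fingers":1},{"dx":0.308,"dy":-0.214,"dz":-0.02,"ax":0,"ay":0,"az":-21.7,"fingers":1}]'
cat > box.py <<'E'
from h import *
im,d=bot.read_camera("wrist");W=cloud("wrist",d);cv2.imwrite("pics/w1.png",im)
m=bot.masks_of("wrist","sample_box")
for k in m[:2]: print(k["p"],k["box"])
q=W[m[0]["region"]&(d>0)]; q=q[(q[:,2]>.05)&(q[:,2]<.065)]
print(len(q),cv2.minAreaRect((q[:,:2]*1000).astype(np.float32)),np.median(q[:,2]))
s=bot.read_state();print(s["tool_pos"],s["tcp_rot"],s["time"])
E
python3 box.py
```

```text
lip top 1854 ((642.93603515625, 43.015235900878906), (87.04772186279297, 150.7055206298828), 83.18273162841797)
walls 3888 ((642.93603515625, 43.015235900878906), (87.04772186279297, 150.7055206298828), 83.18273162841797)
floor 14907 ((636.6303100585938, 52.07500457763672), (173.44261169433594, 112.05580139160156), 1.5357396602630615) 0.04098588521299598
knob top 756 [0.52970391 0.05702812 0.10083089] ((529.3275756835938, 56.94305419921875), (22.129047393798828, 22.51856803894043), 30.41584587097168)
block 1257 [ 0.4763206  -0.12277037  0.01600524] [ 0.52612401 -0.07320391  0.02566479] ((499.7835388183594, -96.62425994873047), (48.60258102416992, 47.29472351074219), 82.3824691772461) [ 0.50886358 -0.09544732  0.02027628]
time: 2.2
tool_pos: [0.4611, 0.308, 0.2514]
tcp_rot: [1.761, 2.6, 0.0]
wrist_force: [-0.3, 0.3, 0.5]
width: 1.001
0.65 [243.7, 108.8, 316.8, 254.2]
9813 ((461.11212158203125, 306.53302001953125), (66.36888122558594, 132.94754028320312), 21.842153549194336) 0.0589248778319183
[0.46172913 0.30695501 0.25114607] [ 1.76500854e+00  2.59840262e+00 -6.22718765e-04] 2.3
```

```bash
python3 -m inch '[{"dx":0,"dy":0,"dz":0.06,"ax":0,"ay":0,"az":0,"fingers":1},{"dx":0,"dy":0,"dz":0.12,"ax":0,"ay":0,"az":0,"fingers":1},{"dx":0,"dy":0,"dz":0.17,"ax":0,"ay":0,"az":0,"fingers":1},{"dx":0,"dy":0,"dz":0.21,"ax":0,"ay":0,"az":0,"fingers":1},{"dx":0,"dy":0,"dz":0.229,"ax":0,"ay":0,"az":0,"fingers":1},{"dx":0,"dy":0,"dz":0.229,"ax":0,"ay":0,"az":0,"fingers":1},{"dx":0,"dy":0,"dz":0.229,"ax":0,"ay":0,"az":0,"fingers":-1},{"dx":0,"dy":0,"dz":0.229,"ax":0,"ay":0,"az":0,"fingers":-1},{"dx":0,"dy":0,"dz":0.229,"ax":0,"ay":0,"az":0,"fingers":-1},{"dx":0,"dy":0,"dz":0.229,"ax":0,"ay":0,"az":0,"fingers":-1},{"dx":0,"dy":0,"dz":0.229,"ax":0,"ay":0,"az":0,"fingers":-1},{"dx":0,"dy":0,"dz":0.229,"ax":0,"ay":0,"az":0,"fingers":-1}]' 35
```

```text
time: 3.8
tool_pos: [0.4634, 0.3078, 0.0242]
tcp_rot: [1.764, 2.597, 0.005]
wrist_force: [0.6, -0.5, 7.1]
width: 0.802
```

```bash
python3 -m inch '[{"dx":0,"dy":0,"dz":-0.05,"ax":0,"ay":0,"az":0,"fingers":-1},{"dx":0,"dy":0,"dz":-0.1,"ax":0,"ay":0,"az":0,"fingers":-1},{"dx":0,"dy":0,"dz":-0.15,"ax":0,"ay":0,"az":0,"fingers":-1},{"dx":-0.05,"dy":0.011,"dz":-0.16,"ax":0,"ay":0,"az":-10,"fingers":-1},{"dx":-0.1,"dy":0.022,"dz":-0.16,"ax":0,"ay":0,"az":-20,"fingers":-1},{"dx":-0.15,"dy":0.033,"dz":-0.16,"ax":0,"ay":0,"az":-30,"fingers":-1},{"dx":-0.2,"dy":0.045,"dz":-0.16,"ax":0,"ay":0,"az":-40,"fingers":-1},{"dx":-0.25,"dy":0.056,"dz":-0.16,"ax":0,"ay":0,"az":-50,"fingers":-1},{"dx":-0.29,"dy":0.065,"dz":-0.16,"ax":0,"ay":0,"az":-58,"fingers":-1},{"dx":-0.3124,"dy":0.0696,"dz":-0.16,"ax":0,"ay":0,"az":-61.6,"fingers":-1},{"dx":-0.3124,"dy":0.0696,"dz":-0.16,"ax":0,"ay":0,"az":-61.6,"fingers":-1},{"dx":-0.3124,"dy":0.0696,"dz":-0.16,"ax":0,"ay":0,"az":-61.6,"fingers":-1}]'
cat > chk.py <<'E'
import sys
from h import *
from scipy.spatial.transform import Rotation as Ro
im,d=bot.read_camera("wrist");W=cloud("wrist",d);cv2.imwrite(f"pics/{sys.argv[1]}.png",im)
s=bot.read_state();R=Ro.from_rotvec(s["tcp_rot"]).as_matrix();print(s["tool_pos"].round(4),s["wrist_force"].round(1),s["width"],s["time"]);print(R.round(4).tolist())
z=float(sys.argv[2])
for k in bot.masks_of("wrist","sample_box")[:2]:
    q=W[k["region"]&(d>0)]; n=len(q);q=q[abs(q[:,2]-z)<.012]
    if len(q)>20:print(k["p"],k["box"],n,len(q),cv2.minAreaRect((q[:,:2]*1000).astype(np.float32)),q.min(0),q.max(0),np.linalg.lstsq(np.c_[q[:,:2],np.ones(len(q))],q[:,2],rcond=None)[0])
q=W[(d>0)&(W[...,0]>.55)&(W[...,0]<.74)&(W[...,1]>-.02)&(W[...,1]<.11)&(W[...,2]>.062)&(W[...,2]<.073)]
if len(q)>50:print('lips',len(q),cv2.minAreaRect((q[:,:2]*1000).astype(np.float32)))
E
python3 chk.py w2 0.218
```

```text
time: 5.3
tool_pos: [0.642, 0.0434, 0.1841]
tcp_rot: [0.186, 3.134, 0.003]
wrist_force: [-0.3, 0.2, -1.9]
width: 0.804
[0.6419 0.0437 0.1842] [-0.8  0.3 -1.6] 0.8039691089652856 5.35
[[-0.993, 0.1178, 0.0025], [0.1178, 0.993, 0.0016], [-0.0023, 0.0019, -1.0]]
0.77 [164.9, 121.1, 393.0, 416.5] 56007 54609 ((625.601318359375, 45.8111572265625), (70.69220733642578, 101.37340545654297), 83.00614929199219) [0.57314773 0.00786968 0.20600229] [0.67947333 0.08342262 0.22132102] [0.0080286  0.00026212 0.21386821]
lips 1025 ((576.2603759765625, 51.544979095458984), (87.02803802490234, 14.691343307495117), 83.3062744140625)
```

View pics/w2.png

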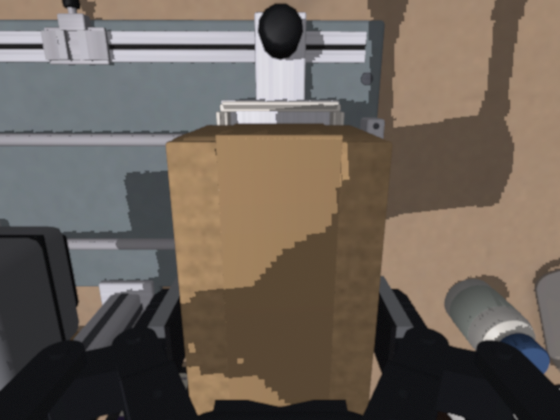

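```bash
python3 -m inch '[{"dx":-0.002,"dy":0,"dz":0.04,"ax":0,"ay":0,"az":0,"fingers":-1},{"dx":-0.002,"dy":0,"dz":0.07,"ax":0,"ay":0,"az":0,"fingers":-1},{"dx":-0.002,"dy":0,"dz":0.085,"ax":0,"ay":0,"az":0,"fingers":-1},{"dx":-0.002,"dy":0,"dz":0.09,"ax":0,"ay":0,"az":0,"fingers":-1},{"dx":-0.002,"dy":0,"dz":0.095,"ax":0,"ay":0,"az":0,"fingers":-1},{"dx":-0.002,"dy":0,"dz":0.1,"ax":0,"ay":0,"az":0,"fingers":-1},{"dx":-0.002,"dy":0,"dz":0.105,"ax":0,"ay":0,"az":0,"fingers":-1},{"dx":-0.002,"dy":0,"dz":0.105,"ax":0,"ay":0,"az":0,"fingers":-1}]'
```

```text
time: 6.4
tool_pos: [0.644, 0.0436, 0.079]
tcp_rot: [0.185, 3.134, 0.002]
wrist_force: [-0.2, 0.9, -1.7]
width: 0.802
```

```bash
python3 -m inch '[{"dx":0,"dy":0,"dz":0.004,"ax":0,"ay":0,"az":0,"fingers":-1},{"dx":0,"dy":0,"dz":0.008,"ax":0,"ay":0,"az":0,"fingers":-1},{"dx":0,"dy":0,"dz":0.011,"ax":0,"ay":0,"az":0,"fingers":-1},{"dx":0,"dy":0,"dz":0.0125,"ax":0,"ay":0,"az":0,"fingers":-1},{"dx":0,"dy":0,"dz":0.0125,"ax":0,"ay":0,"az":0,"fingers":-1}]'
```

```text
time: 7.02
tool_pos: [0.644, 0.0437, 0.0665]
tcp_rot: [0.185, 3.134, 0.002]
wrist_force: [0.5, 0.1, -1.8]
width: 0.801
```

```bash
python3 -m inch '[{"dx":0,"dy":0,"dz":0.001,"ax":0,"ay":0,"az":0,"fingers":-1},{"dx":0,"dy":0,"dz":0.002,"ax":0,"ay":0,"az":0,"fingers":-1},{"dx":0,"dy":0,"dz":0.002,"ax":0,"ay":0,"az":0,"fingers":-1}]'
```

```text
time: 7.4
tool_pos: [0.6444, 0.0437, 0.0662]
tcp_rot: [0.185, 3.134, 0.003]
wrist_force: [-3.5, -0.7, 7.1]
width: 0.801
```

```bash
python3 -m inch '[{"dx":0,"dy":0,"dz":0,"ax":0,"ay":0,"az":0,"fingers":1},{"dx":0,"dy":0,"dz":0,"ax":0,"ay":0,"az":0,"fingers":1},{"dx":0,"dy":0,"dz":0,"ax":0,"ay":0,"az":0,"fingers":1},{"dx":0,"dy":0,"dz":0,"ax":0,"ay":0,"az":0,"fingers":1},{"dx":0,"dy":0,"dz":-0.03,"ax":0,"ay":0,"az":0,"fingers":1},{"dx":0,"dy":0,"dz":-0.08,"ax":0,"ay":0,"az":0,"fingers":1},{"dx":0,"dy":0,"dz":-0.13,"ax":0,"ay":0,"az":0,"fingers":1},{"dx":0.03,"dy":0,"dz":-0.15,"ax":0,"ay":0,"az":0,"fingers":1},{"dx":0.03,"dy":0,"dz":-0.15,"ax":0,"ay":0,"az":0,"fingers":1}]'
cat >> chk.py <<'E'
k=W[(d>0)&(abs(W[...,0]-.53)<.03)&(abs(W[...,2]-.102)<.005)&(abs(W[...,1])<.1)]
if len(k)>20: print('knob',len(k),k.mean(0),cv2.minAreaRect((k[:,:2]*1000).astype(np.float32))[:2])
for p,b,q in pts("wrist","index_block",W,d):
    q=q[(q[:,2]>.014)&(q[:,2]<.03)]
    if len(q)>20: print('block',p,b,len(q),cv2.minAreaRect((q[:,:2]*1000).astype(np.float32)),q.min(0),q.max(0))
np.save("wl.npy",W)
E
python3 chk.py w3 0.099
```

```text
time: 8.52
tool_pos: [0.6145, 0.0473, 0.2189]
tcp_rot: [0.184, 3.129, 0.004]
wrist_force: [-0.5, -0.5, -0.6]
width: 1.001
[0.6143 0.0471 0.2171] [-0.7 -0.7 -0.2] 0.9987152598288604 8.575
[[-0.9931, 0.1172, 0.005], [0.1172, 0.9931, 0.0016], [-0.0048, 0.0022, -1.0]]
0.87 [233.2, 144.9, 325.7, 321.5] 14851 14171 ((643.9955444335938, 43.34220504760742), (66.68718719482422, 133.6003875732422), 83.36837005615234) [0.57557282 0.00355404 0.08736069] [0.71192146 0.08258725 0.10182122] [0.00341461 0.00027459 0.09693269]
lips 1460 ((642.7269897460938, 43.051063537597656), (87.07054901123047, 149.51673889160156), 82.99950408935547)
knob 976 [0.52889831 0.05682466 0.09922887] ((529.2276000976562, 56.65056610107422), (23.247318267822266, 22.522058486938477))
block 0.89 [68.5, 39.1, 130.4, 100.5] 1918 ((499.8229064941406, -96.5904769897461), (47.71138381958008, 44.19350051879883), 83.32138061523438) [ 0.47797972 -0.12085421  0.01413876] [ 0.52400543 -0.0732646   0.02364544]
```

View pics/w3.png

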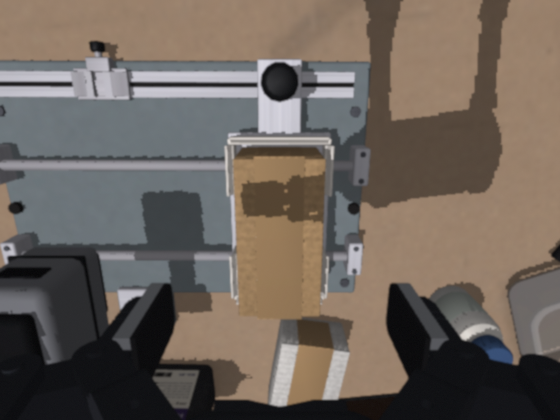

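```bash
python3 -m inch '[{"dx":0.05,"dy":0,"dz":0.0,"ax":0,"ay":0,"az":0,"fingers":1},{"dx":0.0855,"dy":0,"dz":0.03,"ax":0,"ay":0,"az":0,"fingers":1},{"dx":0.0855,"dy":0,"dz":0.07,"ax":0,"ay":0,"az":0,"fingers":1},{"dx":0.0855,"dy":0,"dz":0.11,"ax":0,"ay":0,"az":0,"fingers":1},{"dx":0.0855,"dy":0,"dz":0.14,"ax":0,"ay":0,"az":0,"fingers":1},{"dx":0.0855,"dy":0,"dz":0.154,"ax":0,"ay":0,"az":0,"fingers":1},{"dx":0.0855,"dy":0,"dz":0.154,"ax":0,"ay":0,"az":0,"fingers":1}]'
python3 -m inch '[{"dx":0,"dy":0,"dz":0,"ax":0,"ay":0,"az":0,"fingers":-1},{"dx":0,"dy":0,"dz":0,"ax":0,"ay":0,"az":0,"fingers":-1},{"dx":0,"dy":0,"dz":0,"ax":0,"ay":0,"az":0,"fingers":-1},{"dx":0,"dy":0,"dz":0,"ax":0,"ay":0,"az":0,"fingers":-1},{"dx":0,"dy":0,"dz":0,"ax":0,"ay":0,"az":0,"fingers":-1},{"dx":0,"dy":0,"dz":0,"ax":0,"ay":0,"az":0,"fingers":-1},{"dx":0,"dy":0,"dz":0,"ax":0,"ay":0,"az":0,"fingers":-1},{"dx":0,"dy":0,"dz":0,"ax":0,"ay":0,"az":0,"fingers":-1}]' 40
python3 - <<'E'
from h import *
from scipy.spatial.transform import Rotation as Ro
s=bot.read_state();R=Ro.from_rotvec(s["tcp_rot"]).as_matrix();p=s["tool_pos"];print(p,R[:,:2].round(4).tolist())
e=np.array([-np.sin(np.radians(-6.85)),np.cos(np.radians(-6.85))])
print("y'",e@p[:2], "to notch",e@p[:2]+.0363,"stand -y in tool",R[:2,:2].T@-e)
E
```

```text
time: 9.55
tool_pos: [0.5282, 0.0571, 0.0592]
tcp_rot: [-0.185, -3.134, -0.002]
wrist_force: [0.4, 0.4, 0.3]
width: 0.995
time: 10.55
tool_pos: [0.5289, 0.0571, 0.0602]
tcp_rot: [-0.185, -3.135, -0.002]
wrist_force: [-1.1, 0.5, 5.6]
width: 0.29
[0.52886524 0.057134   0.06015922] [[-0.9931, 0.1174], [0.1174, 0.9931], [0.0007, 0.0012]]
y' 0.11980415724881716 to notch 0.15610415724881715 stand -y in tool [ 0.00185848 -0.99999751]
```

```bash
python3 -m inch '[{"dx":0,"dy":-0.005,"dz":0,"ax":0,"ay":0,"az":0,"fingers":-1},{"dx":0,"dy":-0.015,"dz":0,"ax":0,"ay":0,"az":0,"fingers":-1},{"dx":0,"dy":-0.027,"dz":0,"ax":0,"ay":0,"az":0,"fingers":-1},{"dx":0,"dy":-0.039,"dz":0,"ax":0,"ay":0,"az":0,"fingers":-1},{"dx":0,"dy":-0.051,"dz":0,"ax":0,"ay":0,"az":0,"fingers":-1},{"dx":0,"dy":-0.063,"dz":0,"ax":0,"ay":0,"az":0,"fingers":-1},{"dx":0,"dy":-0.075,"dz":0,"ax":0,"ay":0,"az":0,"fingers":-1},{"dx":0,"dy":-0.087,"dz":0,"ax":0,"ay":0,"az":0,"fingers":-1},{"dx":0,"dy":-0.099,"dz":0,"ax":0,"ay":0,"az":0,"fingers":-1},{"dx":0,"dy":-0.11,"dz":0,"ax":0,"ay":0,"az":0,"fingers":-1},{"dx":0,"dy":-0.118,"dz":0,"ax":0,"ay":0,"az":0,"fingers":-1},{"dx":0,"dy":-0.123,"dz":0,"ax":0,"ay":0,"az":0,"fingers":-1},{"dx":0,"dy":-0.125,"dz":0,"ax":0,"ay":0,"az":0,"fingers":-1},{"dx":0,"dy":-0.125,"dz":0,"ax":0,"ay":0,"az":0,"fingers":-1}]'
cat > f.py <<'E'
from h import *
from scipy.spatial.transform import Rotation as Ro
s=bot.read_state();R=Ro.from_rotvec(s["tcp_rot"]).as_matrix();p=s["tool_pos"]
e=np.array([-np.sin(np.radians(-6.85)),np.cos(np.radians(-6.85))])
print(s["time"],"to notch mm",1e3*(e@p[:2]+.0363),"Fy'",e@s["wrist_force"][:2],s["wrist_force"],s["width"],"lat",p[:2]@[e[1],-e[0]])
E
python3 f.py
```

```text
time: 12.3
tool_pos: [0.5138, -0.0681, 0.0602]
tcp_rot: [-0.185, -3.135, -0.001]
wrist_force: [-2.9, -0.8, 5.6]
width: 0.297
12.3 to notch mm 29.93875205057199 Fy' -1.127438392743919 [-2.90828233 -0.78617815  5.62432108] 0.296796751499707 lat 0.5182490926660654
```

```bash
python3 -m inch '[{"dx":0,"dy":-0.005,"dz":0,"ax":0,"ay":0,"az":0,"fingers":-1},{"dx":0,"dy":-0.01,"dz":0,"ax":0,"ay":0,"az":0,"fingers":-1},{"dx":0,"dy":-0.014,"dz":0,"ax":0,"ay":0,"az":0,"fingers":-1},{"dx":0,"dy":-0.014,"dz":0,"ax":0,"ay":0,"az":0,"fingers":-1}]' >/dev/null; python3 f.py
python3 -m inch '[{"dx":0,"dy":-0.004,"dz":0,"ax":0,"ay":0,"az":0,"fingers":-1},{"dx":0,"dy":-0.006,"dz":0,"ax":0,"ay":0,"az":0,"fingers":-1},{"dx":0,"dy":-0.006,"dz":0,"ax":0,"ay":0,"az":0,"fingers":-1}]' >/dev/null; python3 f.py
python3 -m inch '[{"dx":0,"dy":-0.002,"dz":0,"ax":0,"ay":0,"az":0,"fingers":-1},{"dx":0,"dy":-0.003,"dz":0,"ax":0,"ay":0,"az":0,"fingers":-1},{"dx":0,"dy":-0.003,"dz":0,"ax":0,"ay":0,"az":0,"fingers":-1}]' >/dev/null; python3 f.py
```

```text
12.8 to notch mm 15.493218932290574 Fy' 1.4072660161379833 [-1.9338478   1.64969274  5.87857264] 0.29314269074737 lat 0.5181791526221864
13.175 to notch mm 8.784062103494035 Fy' 0.15318527934321574 [-1.91054458  0.3837964   5.37111961] 0.29657531499186723 lat 0.5182083289011171
13.55 to notch mm 5.0816532203684615 Fy' -3.0309957066057063 [-2.81085238 -2.71512518  4.15846609] 0.29580889457906906 lat 0.5181736777693503
```

```bash
for i in 1 2 3; do python3 -m inch '[{"dx":0,"dy":-0.001,"dz":0,"ax":0,"ay":0,"az":0,"fingers":-1},{"dx":0,"dy":-0.001,"dz":0,"ax":0,"ay":0,"az":0,"fingers":-1}]' >/dev/null; python3 f.py; done
```

```text
13.8 to notch mm 3.3611784139911878 Fy' -4.84708782912777 [-2.11996437 -4.62726909  4.34787412] 0.29026058248880326 lat 0.5181909089596727
14.05 to notch mm 1.7475337524572796 Fy' -5.775213600509037 [-2.48327684 -5.51842365  4.49589522] 0.2971406662666994 lat 0.5182015961592097
14.3 to notch mm 0.9311855914980391 Fy' -0.8697494518273922 [-1.45616578 -0.70107633  4.26316888] 0.296444719883681 lat 0.5181953685736557
```

```bash
for i in 1; do python3 -m inch '[{"dx":0,"dy":-0.0005,"dz":0,"ax":0,"ay":0,"az":0,"fingers":-1},{"dx":0,"dy":-0.0005,"dz":0,"ax":0,"ay":0,"az":0,"fingers":-1},{"dx":0,"dy":-0.0005,"dz":0,"ax":0,"ay":0,"az":0,"fingers":-1}]' >/dev/null; python3 f.py; done
python3 - <<'E'
from h import *
im,d=bot.read_camera("scene");W=cloud("scene",d);cv2.imwrite("pics/s1.png",cv2.resize(im[130:290,190:390],None,fx=3.5,fy=3.5))
im,d=bot.read_camera("wrist");W=cloud("wrist",d);cv2.imwrite("pics/w4.png",im)
for k in bot.masks_of("wrist","sample_box")[:1]:
    q=W[k["region"]&(d>0)];q=q[abs(q[:,2]-.099)<.012];print(k["p"],len(q),cv2.minAreaRect((q[:,:2]*1000).astype(np.float32)),np.median(q[:,2]))
E
python3 f.py
```

```text
14.675 to notch mm 0.6850359886655457 Fy' -1.568493606616551 [-2.41881115 -1.2892035   5.55991059] 0.29364566400622527 lat 0.5181908756978195
0.88 3 ((520.7219848632812, -83.83660125732422), (1.0225363969802856, 0.08440104126930237), 4.979776859283447) 0.10601563222725374
14.825 to notch mm 0.6103968807176161 Fy' -0.04838221470035845 [-1.91611461  0.18144885  3.73881696] 0.29233054595330327 lat 0.5181951546888375
```

View pics/s1.png

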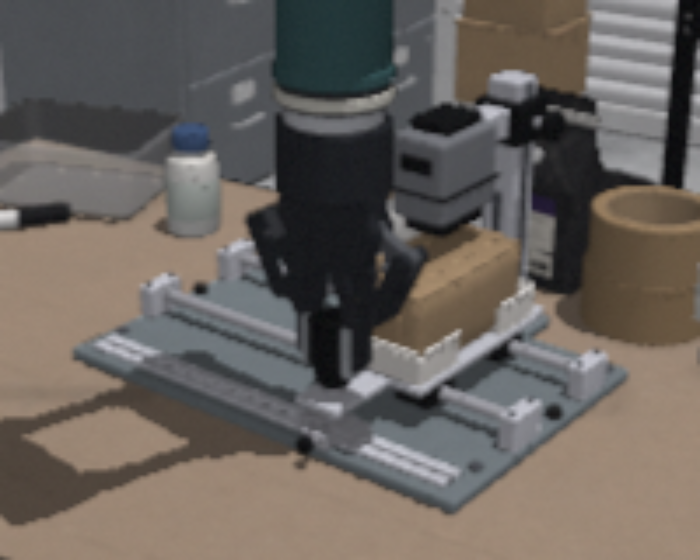

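View pics/w4.png

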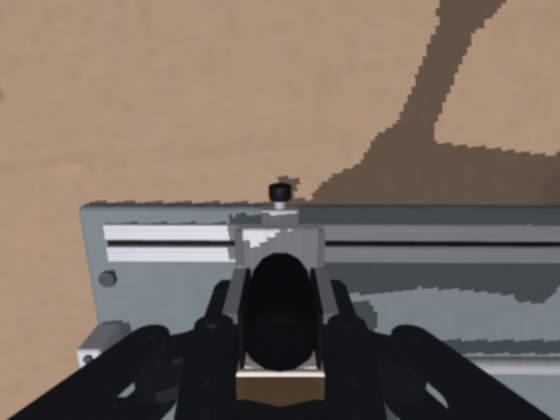

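```bash
python3 -m inch '[{"dx":0,"dy":-0.0007,"dz":0,"ax":0,"ay":0,"az":0,"fingers":-1},{"dx":0,"dy":-0.0007,"dz":0,"ax":0,"ay":0,"az":0,"fingers":-1},{"dx":0,"dy":-0.0007,"dz":0,"ax":0,"ay":0,"az":0,"fingers":-1}]' >/dev/null; python3 f.py
python3 - <<'E'
from h import *
for c in("scene","side"):
    im,d=bot.read_camera(c);W=cloud(c,d)
    for k in bot.masks_of(c,"sample_box")[:1]:
        q=W[k["region"]&(d>0)];q=q[(abs(q[:,2]-.099)<.01)];print(c,k["p"],k["box"],len(q),cv2.minAreaRect((q[:,:2]*1000).astype(np.float32)),np.percentile(q[:,2],[10,50,90]),np.linalg.lstsq(np.c_[q[:,:2],np.ones(len(q))],q[:,2],rcond=None)[0])
E
python3 f.py
```

```text
15.2 to notch mm 0.08210195293294198 Fy' 2.2844930951546045 [-1.78078513  2.51483956  3.95576845] 0.29613473187206063 lat 0.5181727434905773
scene 0.55 [299.0, 193.8, 341.3, 230.7] 448 ((622.0505981445312, -116.64521789550781), (61.53614807128906, 130.776611328125), 83.43702697753906) [0.09282883 0.10187444 0.10349843] [0.02444409 0.1493958  0.10447177]
side 0.84 [255.0, 202.0, 298.0, 227.4] 482 ((625.3563842773438, -107.11176300048828), (72.39334869384766, 134.5858154296875), 83.0689926147461) [0.09270985 0.10107462 0.10370309] [-0.00232916 -0.09762988  0.09201101]
15.4 to notch mm 0.028322322152135593 Fy' 2.3386005540247705 [-0.96489578  2.47132491  4.70159636] 0.2948986465893449 lat 0.5182098840010153
```

```bash
python3 -c "
from workcell import bot
print(bot.finish_job())"
```

```text
the job is handed in; nothing more can be done
None
```

The carton is in the nest, the slide is in the index notch, and the knob is still gripped. I handed the job in at about 15.4 s; no verdict was reported.

- **Carton:** I took it from above, lowered it into the nest until it touched the floor, and let go. A look from above then showed its centre about 1.3 mm from the nest centre, lined up within 0.4°. Its top was near 99 mm, level within the depth noise.
- **Slide:** I gripped the knob with the force set to 40 N and drew the slide in small steps. The ramp drag showed first, then a pull-in of up to 6 N. The force changed sign as I crossed the notch centre, from about −1 N to about +2.3 N. That puts the slide within about 1 mm of the centre, and the wrist picture agrees.
- **Last checks:** The gripper opening is about 25 mm on the 26 mm knob. I had no direct reading of the force between the fingers and the knob.
    - **Carton still seated:** The last scene and side pictures show it lined up and down in the nest. Their separate fits differ by 3 to 10 mm and give no usable tilt, because the gripper and print head partly hide the carton. The evidence that it is down and level is therefore mainly the earlier look from above.
    - **Other things on the bench:** I moved nothing near the bottle, the masking tape or the tape gun. I did not re-measure where they are.

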